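Wedge the tilt plate just off its rests

ROBOT

A 7-joint arm with a two-finger parallel gripper is mounted at the origin on a cart in front of the work surface, level with it; the furniture and walls round the work are solid. World frame = base frame: x ahead of the robot, y to its left, z up, the work surface at z = 0. Lengths are in m, angles in rad, forces in N, time in s.
With the tool pointing down it reaches from about 0.425 to 1.025 m from the base axis. Payload 9.4 kg.
Tool frame: the origin (TCP) lies at the centre of the arm's flange, where the gripper is bolted on; the fingertips stand 186 mm ahead of it and the grasp point (between the pads) lies 167 mm ahead of it (r.tcp_to_tips is the distance from the TCP to the fingertips, in m); z points along the fingers, y is the line along which they close (so a half turn about z gives the same grasp; the last joint's range is limited). The gripper opens to 93 mm and grips with 3 to 60 N. Pads are 15 mm wide; open, the fingers measure 128 mm over their backs; the gripper's body (75 mm by 188 mm) begins 65 mm behind the grasp point.
Start: joints at [-1.226, 0.599, -0.003, 1.599, 0.002, 0.943, -0.08], TCP at [0.297, 0.661, 0.405] pointing down, gripper open.
Joint ranges: [-2.57, 2.57], [-0.35, 1.97], [-1.29, 1.29], [0.11, 2.56], [-1.05, 4.19], [0.11, 1.86], [-2.63, 2.63]. Speed limits (rad/s): [2.22, 2.22, 3.01, 3.01, 3.14, 3.14, 3.14].

INTERFACE

Orientations are given as a unit quaternion [x, y, z, w].
In Python, from station import r gives the robot as it stands.
- The arm moves only by the tool step_arm, never from a script. Its argument "rows" is a list of rows, each an object of numbers: "jaw": the finger opening in mm, from 0 to 93; "tx", "ty", "tz": the shift along the tool's x, y, z each as a share of 25 mm, from -1 to 1; "ax", "ay", "az": the turn, a rotation vector about the tool's x, y, z each as a share of 60 degrees, from -1 to 1. A call has 1 to 20 rows; each row shifts and turns the commanded pose from where the row before left it, along the tool's axes as they then stand; what a row does not reach is not made up. A row lasts 1/8 s, in which the tool goes at most 62.5 mm and 10.7 degrees, less where a joint would pass 70% of its speed; a pose out of reach is approached as far as the arm can. A call with a number of a shift or a turn outside -1 to 1 is refused whole. A call with a gripper value outside its range is refused whole. The fingers move at their own pace and stop on an object; the grip force is fixed at half the most. Time passes only in rows, so rows that do not move let the fingers close. It gives the time, the measured TCP pose, the force, the opening and the grip force at its end, in the units of the state.
- r.state(): the state, without advancing time (a new reading comes with each control period).
- r.get_image(name): name is "side" or "top" or "wrist"; returns the picture (384x512x3 uint8, red, green, blue); there is no depth.
- r.get_calibration(name): a dict with "fx", "fy", "cx", "cy" (pixels), "extrinsics" (4x4, takes a point from world to camera coordinates). Camera axes: x right, y down, z forward; pixel columns grow to the right and rows downward; lengths in m; the calibration is good to about 2 mm. A picture is of the moment at which its call begins: read the wrist's pose just before it. get_calibration takes no time and is no camera call; for the wrist camera it gives the pose at the moment of the call.
- r.hand_in(): hands the job in; it is judged then, once.
The state is a dict: "t": time; "q": joint angles; "dq": joint speeds; "joint_torque": joint torques, N m; "eef_pos": TCP position; "eef_rot": TCP orientation; "wrist_force": force on the tool from outside, world axes, zero at the start; "torque": the same for the moment, N m; "grip_width": finger opening in m; "gripper_force": force on a finger pad.
Only numpy, scipy, OpenCV 4.12 (cv2) and the standard library are available. Lean on these libraries where they do the work, as an engineer would, in place of code of your own. Each camera call takes 0.05 s, during which the arm holds its last target. There are 200 camera calls.

TASK

Pull the leveling wedge by its upright handle out of the upright holder, set it flat on the base of the tilt stage in front of the hinged plate, and push it, thin end first and square, under the middle of the plate's front edge until that edge has just lifted off its rests: about 4 mm, at least 2 and no more than 6. Lift the plate with the wedge alone, do not touch it with the gripper, leave the loose parts around where they are, and finish while still gripping the wedge there: do not let go or pull it back.

Things in the scene. Friction and masses are not known exactly. Their poses are not given: they have to be found in the camera images.
- wedge: Loose steel wedge, 0.2 kg, upright in the holder. Polished foot 59.5 mm long, 24 wide; its top ramps from 3 mm thick at the thin end to 15 mm over 45 mm (slope 0.267), then a level heel 15 mm thick, from which an upright handle rises (14 mm along the foot, 16 across) to 115 mm above the underside. Origin: underside, below the handle's axis; +x along the foot to the thin end, z up the handle.
- wedge_tip (a point): Middle of the wedge's thin end, at the underside, 52 mm ahead (+x) of the wedge's origin.
- holder: Fixed black upright rectangular holder, open at the top, outside 80 x 42 mm and 45 mm high, walls and floor 4 mm. Its long side is along x. Origin on the bench where the wedge's handle stands, 22 mm off the middle of the holder in -x; the wedge in it points the same way (+x) as the holder, within 0.05 rad.
- stage: Fixed aluminium base of the tilt stage: flat deck 190 mm long (x -85 to +105 mm), 100 wide (y), 10 high. Origin on the bench under the plate's front edge. -x: the bare front apron (85 mm) where the wedge is set down; +x: the way the wedge is pushed in. Two rubber rests stand on it under the plate, 22 mm behind the front edge, 37 mm either side of the middle.
- tilt_plate (a joint): Tilt of the hinged aluminium plate (76 mm wide, about 0.35 kg, a small chip carrier on top) in rad; 0 = lying on its rests; grows as its front edge rises. Hinge at the rear, 96 mm behind the front edge, 23 mm above the bench: 0.02 rad is about 2 mm of lift at the front edge, 0.06 rad about 6 mm. It falls back under its own weight.
- plate_lip (a point): Lowest line, at its middle, of the round bar (8 mm diameter, 76 mm long across) that forms the plate's front edge. At rest it is 16 mm above the bench, so 6 mm above the deck; the wedge begins to lift it when the thin end is about 11 mm past it, and has lifted it 4 mm when about 26 mm past.
- adapter_0: Loose bystander: silver coaxial adapter lying on the bench, 33 x 14 x 14 mm. Leave it alone.
- adapter_1: Loose bystander: gold coaxial adapter lying on the bench, 39 x 14 x 14 mm. Leave it alone.
- glass_weight: Loose bystander: small squat clear glass jar on the bench, 33 mm diameter, 24 mm high. Leave it alone.

How it is judged:
On the way:
1. the wedge, held by the fingers, is drawn up clear of the holder's rim (z of wedge in the frame of holder above 0.047 m and contact force between the fingers and wedge above 0.5 N), for 0.1 s.
At the end, for the whole second after the job is handed in: Plate's front edge 2 to 6 mm above rest (tilt 0.02 to 0.0625 rad), still, borne by the wedge, not touched by the robot; wedge flat on the deck (within 4 mm, 0.1 rad), thin end under the plate within 20 mm of its middle, square within 0.25 rad, still gripped by the fingers (value of joint tilt_plate between 0.02 and 0.0625 rad and velocity of joint tilt_plate between -0.05 and 0.05 rad/s and contact force between wedge and tilt_plate above 0.3 N and contact force between the fingers and wedge above 1 N and contact force between each of the arm, the fingers and tilt_plate below 0.3 N and z of wedge in the frame of stage below 0.014 m and angle between wedge's own z axis and vertical below 0.1 rad and x of wedge_tip in the frame of stage above 0.01 m and y of wedge_tip in the frame of stage between -0.02 and 0.02 m and angle between the x axis of wedge and the x axis of stage, either way round below 0.25 rad); the arm keeps its last pose, push and grip.
It fails at once if the robot itself touches the plate (contact force between any of the fingers, the arm and tilt_plate above 2 N).
It fails at once if a loose part nearby is moved more than 2 cm (distance of any of adapter_0, adapter_1, glass_weight from where it was at the start of the episode above 0.02 m).
It also fails if it takes over 38 s, if anything falls off the work surface, if the arm or the gripper's body presses on something with over 40 N, if the wrist force passes 120 N, or if a joint passes its speed limit or range.

## Working session

There is one attempt and no reset: what is moved stays moved. The work goes in short steps, Python scripts to look and compute and a tool call to move; the robot and the scene stay as the last step left them, time stands still between calls to the robot, and variables do not carry over. Pictures are saved under pics/ and viewed, at most 10 in all, crops included, and the job is handed in when it is done.

Besides the shell and the picture viewer there is one more tool, called after "Emit:" as name(argument=value, ...), one argument or row to a line, values as JSON. step_arm: Moves the arm, as the interface text tells. Shift numbers are shares of 25 mm and turn numbers shares of 60 degrees, none past 1 either way. Its arguments: {"type":"object","properties":{"rows":{"type":"array","items":{"type":"object","properties":{"jaw":{"type":"number"},"tx":{"type":"number"},"ty":{"type":"number"},"tz":{"type":"number"},"ax":{"type":"number"},"ay":{"type":"number"},"az":{"type":"number"}}}}},"required":["rows"]}

```bash
mkdir -p pics
cat > h.py <<'E'
from station import r
import numpy as np, cv2
from scipy.spatial.transform import Rotation as R
def grab(n,f):
    c=r.get_calibration(n); im=r.get_image(n); cv2.imwrite('pics/'+f+'.png',im[:,:,::-1]); 
    np.savez('pics/'+f+'.npz',E=c['extrinsics'],K=[c['fx'],c['fy'],c['cx'],c['cy']]); return im
def ray(f,u,v):
    d=np.load('pics/'+f+'.npz');E=d['E'];fx,fy,cx,cy=d['K']
    w=E[:3,:3].T@np.array([(u-cx)/fx,(v-cy)/fy,1]); return -E[:3,:3].T@E[:3,3],w/np.linalg.norm(w)
def onz(f,u,v,z):
    o,w=ray(f,u,v); return o+w*(z-o[2])/w[2]
def two(a,b):
    (o,w),(p,s)=ray(*a),ray(*b); t=np.linalg.lstsq(np.c_[w,-s],p-o,rcond=None)[0]
    A,B=o+w*t[0],p+s*t[1]; return (A+B)/2,np.linalg.norm(A-B)
def proj(f,P):
    d=np.load('pics/'+f+'.npz');E=d['E'];fx,fy,cx,cy=d['K'];c=E[:3,:3]@P+E[:3,3];return fx*c[0]/c[2]+cx,fy*c[1]/c[2]+cy
E
python3 - <<'E'
from h import *
s=r.state();print(s['t'],s['eef_pos'],R.from_quat(s['eef_rot']).as_matrix().round(3))
a=grab('top','top0');b=grab('side','side0')
for f in('top0','side0'): print(np.load(f'pics/{f}.npz')['E'].round(3).tolist())
E
```

```text
0.0 [0.29672477 0.66126581 0.40385996] [[-0.912  0.409 -0.001]
 [ 0.409  0.912 -0.001]
 [-0.    -0.002 -1.   ]]
[[-0.015, -1.0, -0.01, 0.136], [-0.98, 0.017, -0.197, 0.484], [0.197, 0.007, -0.98, 0.814], [0.0, 0.0, 0.0, 1.0]]
[[-0.995, -0.098, -0.001, 0.503], [-0.055, 0.564, -0.824, -0.008], [0.082, -0.82, -0.567, 1.091], [0.0, 0.0, 0.0, 1.0]]
```

View pics/top0.png

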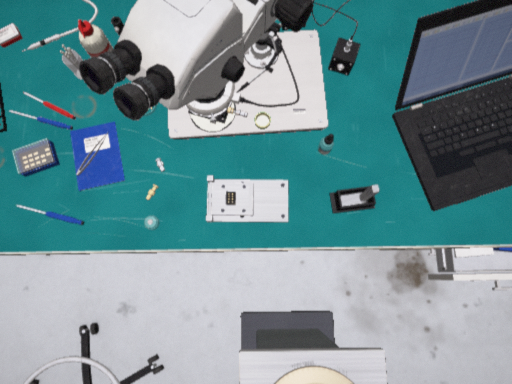

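View pics/side0.png

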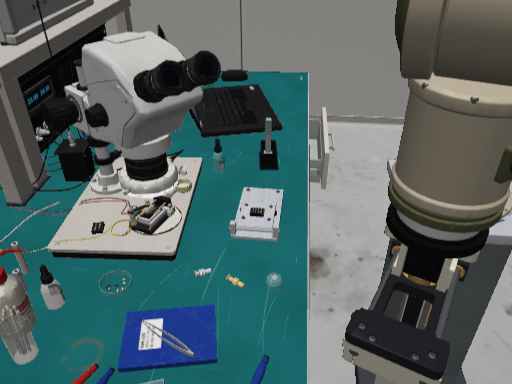

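The top view shows the stage at u 205–288, v 178–222, with its apron on the right and the plate's front edge near u 252. The holder is at u 332–375, v 187–212, with the handle top near (372,190). The side view shows the handle top near (268,120), the holder near (268,155), and the arm clear of the scene on the right. Next I'll measure from both views.

Run:
```python
from h import *
t=cv2.imread('pics/top0.png');s=cv2.imread('pics/side0.png')
def crop(im,x0,y0,x1,y1,k): return cv2.resize(im[y0:y1,x0:x1],None,fx=k,fy=k,interpolation=cv2.INTER_CUBIC)
A=crop(t,195,165,395,235,4);B=np.hstack([crop(s,220,175,300,245,5),crop(s,240,105,300,175,5)[:, :300]])
c=np.zeros((600,800,3),np.uint8);c[:280]=A;c[290:600,:B.shape[1]]=B[:310,:800];cv2.imwrite('pics/c0.png',c)
def rect(im,m,name):
    for q in cv2.findContours(m.astype(np.uint8),0,2)[0]:
        if cv2.contourArea(q)>100: print(name,cv2.contourArea(q),[x.tolist() if hasattr(x,'tolist') else x for x in cv2.boxPoints(cv2.minAreaRect(q)).round(1)],cv2.minAreaRect(q)[2])
g=t.astype(int);mn=g.min(2);mx=g.max(2)
m=np.zeros(mn.shape,bool);m[165:235,195:300]=True;rect(t,m&(mn>130),'stage')
m[:]=0;m[175:235,320:390]=True;rect(t,m&(mx<70),'holder')
```

```text
stage 3337.5 [[206.0, 175.0], [287.0, 175.0], [287.0, 221.0], [206.0, 221.0]] 90.0
holder 412.5 [[329.5, 191.5], [372.3999938964844, 185.89999389648438], [375.20001220703125, 207.3000030517578], [332.29998779296875, 212.89999389648438]] 82.56858825683594
```

View pics/c0.png

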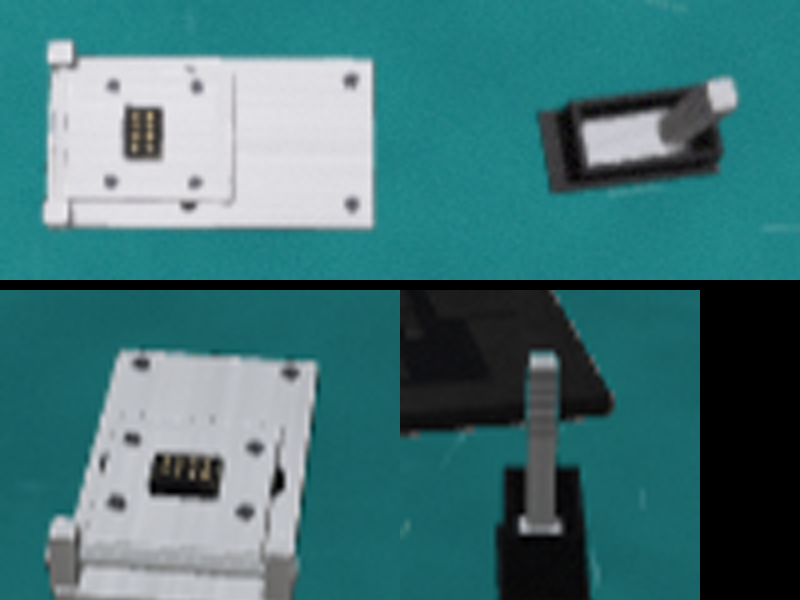

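The enlarged crop shows the deck's front edge at u 288.2, v 179.7–222, the plate's front edge at u≈253.5, and the handle's top face centred at (376,188.5) in top and (269,119) in side. The holder's rim and the foot are also visible.

Run:
```python
from h import *
T=lambda x,y:('top0',195+x/4-.4,165+y/4-.4); S1=lambda x,y:('side0',240+(x-400)/5-.4,105+(y-290)/5-.4); S=lambda x,y:('side0',220+x/5-.4,175+(y-290)/5-.4)
print('handle',two(T(724,94),S1(544,360)))
P=lambda n,x,y,z:print(n,onz(*T(x,y),z).round(4))
P('deck FR',373,59,.01);P('deck FL',373,228,.01)
print('deck far corner two',two(T(373,59),S(120,351)),two(T(373,228),S(317,361)))
for n,x,y in(('screw1',351,80),('screw2',351,204)):P(n,x,y,.01)
print(two(T(351,80),S(141,363)),two(T(351,204),S(291,373)))
P('plate FR',236,65,.024);P('plate FL',234,204,.024)
P('rim1',570,102,.045);P('rim2',715,88,.045);P('rim3',720,160,.045);P('rim4',580,182,.045)
for n,x,y in(('wedge tip a',581,121),('tip b',587,166)):P(n,x,y,.007)
P('hb1',540,112,0);P('hb2',551,190,0);P('hb3',718,172,0)
```

```text
handle (array([ 0.48542483, -0.1314448 ,  0.11739588]), np.float64(0.0012375154647777942))
deck FR [0.5327 0.038  0.01  ]
deck FL [0.4325 0.0415 0.01  ]
deck far corner two (array([0.53341779, 0.03783152, 0.00811327]), np.float64(0.00047556162724375644)) (array([0.43385627, 0.04141754, 0.01059124]), np.float64(0.002832972376104989))
screw1 [0.5202 0.0514 0.01  ]
screw2 [0.4467 0.0537 0.01  ]
(array([0.52083062, 0.05138616, 0.01056286]), np.float64(0.0013999720409979387)) (array([0.44695635, 0.05375441, 0.01109451]), np.float64(0.0008648741154073669))
plate FR [0.5271 0.1189 0.024 ]
plate FL [0.4457 0.1214 0.024 ]
rim1 [ 0.4974 -0.0684  0.045 ]
rim2 [ 0.504  -0.1502  0.045 ]
rim3 [ 0.4629 -0.1498  0.045 ]
rim4 [ 0.4518 -0.0712  0.045 ]
wedge tip a [ 0.494  -0.0827  0.007 ]
tip b [ 0.4672 -0.0845  0.007 ]
hb1 [ 0.5012 -0.0604  0.    ]
hb2 [ 0.4545 -0.0643  0.    ]
hb3 [ 0.4636 -0.1625  0.    ]
```

Run:
```python
from h import *
for a,b in(((95,72),(165,82)),((130,100),(205,67)),((140,98),(215,65)),((130,100),(165,82)),((95,72),(205,67))): print(two(('top0',*a),('side0',*b)))
```

```text
(array([0.60392043, 0.34602953, 0.38712524]), np.float64(0.0009272817954494939))
(array([0.55612596, 0.29138862, 0.39289637]), np.float64(0.0021141611920132))
(array([0.55001008, 0.2757791 , 0.39449639]), np.float64(0.01664583590122228))
(array([0.59573443, 0.3074058 , 0.36326677]), np.float64(0.04394538810716186))
(array([0.56488077, 0.32882296, 0.41511301]), np.float64(0.0412167364755439))
```

Emit:
step_arm(
  rows=[
    {"ty":-1,"jaw":60},
    {"ty":-1,"jaw":60},
    {"ty":-1,"jaw":60},
    {"ty":-1,"jaw":60},
    {"ty":-1,"jaw":60},
    {"ty":-1,"jaw":60},
    {"tx":-1,"az":0.17,"jaw":60},
    {"tx":-1,"az":0.17,"jaw":60},
    {"tx":-1,"az":0.17,"jaw":60},
    {"tx":-1,"az":0.17,"jaw":60},
    {"tx":-1,"az":0.17,"jaw":60},
    {"tx":-1,"az":0.17,"jaw":60},
  ],
)

```text
invalid input at $.rows[0]: expected keys jaw, tx, ty, tz, ax, ay, az
```

Emit:
step_arm(
  rows=[
    {"tx":0,"ty":-1,"tz":0,"ax":0,"ay":0,"az":0,"jaw":60},
    {"tx":0,"ty":-1,"tz":0,"ax":0,"ay":0,"az":0,"jaw":60},
    {"tx":0,"ty":-1,"tz":0,"ax":0,"ay":0,"az":0,"jaw":60},
    {"tx":0,"ty":-1,"tz":0,"ax":0,"ay":0,"az":0,"jaw":60},
    {"tx":0,"ty":-1,"tz":0,"ax":0,"ay":0,"az":0,"jaw":60},
    {"tx":0,"ty":-1,"tz":0,"ax":0,"ay":0,"az":0,"jaw":60},
    {"tx":-1,"ty":0,"tz":0,"ax":0,"ay":0,"az":0.17,"jaw":60},
    {"tx":-1,"ty":0,"tz":0,"ax":0,"ay":0,"az":0.17,"jaw":60},
    {"tx":-1,"ty":0,"tz":0,"ax":0,"ay":0,"az":0.17,"jaw":60},
    {"tx":-1,"ty":0,"tz":0,"ax":0,"ay":0,"az":0.17,"jaw":60},
    {"tx":-1,"ty":0,"tz":0,"ax":0,"ay":0,"az":0.17,"jaw":60},
    {"tx":-1,"ty":0,"tz":0,"ax":0,"ay":0,"az":0.17,"jaw":60},
  ],
)

```text
t: 1.6
eef_pos: [0.3285, 0.4147, 0.4045]
eef_rot: [0.68, 0.733, -0.0, 0.0]
wrist_force: [0.2, -0.0, -0.1]
grip_width: 0.0605
gripper_force: 0.0
```

Emit:
step_arm(
  rows=[
    {"tx":-1,"ty":0.2,"tz":0,"ax":0,"ay":0,"az":0,"jaw":60},
    {"tx":-1,"ty":0.2,"tz":0,"ax":0,"ay":0,"az":0,"jaw":60},
    {"tx":-1,"ty":0.2,"tz":0,"ax":0,"ay":0,"az":0,"jaw":60},
    {"tx":-1,"ty":0.2,"tz":0,"ax":0,"ay":0,"az":0,"jaw":60},
    {"tx":-1,"ty":0.2,"tz":0,"ax":0,"ay":0,"az":0,"jaw":60},
    {"tx":-1,"ty":0.2,"tz":0,"ax":0,"ay":0,"az":0,"jaw":60},
    {"tx":-1,"ty":0.2,"tz":0,"ax":0,"ay":0,"az":0,"jaw":60},
    {"tx":-1,"ty":0.2,"tz":0,"ax":0,"ay":0,"az":0,"jaw":60},
    {"tx":-1,"ty":0.2,"tz":0,"ax":0,"ay":0,"az":0,"jaw":60},
    {"tx":-1,"ty":0.3,"tz":0,"ax":0,"ay":0,"az":0,"jaw":60},
    {"tx":-1,"ty":0.3,"tz":0,"ax":0,"ay":0,"az":0,"jaw":60},
    {"tx":-1,"ty":0.3,"tz":0,"ax":0,"ay":0,"az":0,"jaw":60},
    {"tx":-1,"ty":0.3,"tz":0,"ax":0,"ay":0,"az":0,"jaw":60},
    {"tx":-1,"ty":0.3,"tz":0,"ax":0,"ay":0,"az":0,"jaw":60},
    {"tx":-1,"ty":0.3,"tz":0,"ax":0,"ay":0,"az":0,"jaw":60},
    {"tx":-1,"ty":0.3,"tz":0,"ax":0,"ay":0,"az":0,"jaw":60},
    {"tx":-1,"ty":0.3,"tz":0,"ax":0,"ay":0,"az":0,"jaw":60},
  ],
)

```text
t: 3.72
eef_pos: [0.467, -0.0008, 0.4047]
eef_rot: [0.676, 0.737, -0.0, -0.0]
wrist_force: [1.0, 0.2, 0.1]
grip_width: 0.06
gripper_force: 0.0
```

Run:
```python
from h import *
s=r.state();print(s['t'],s['eef_pos'],R.from_quat(s['eef_rot']).as_matrix().round(3)[:2,:2])
grab('wrist','w1');E=np.load('pics/w1.npz')['E'];print(-E[:3,:3].T@E[:3,3],E[:3,:3].round(2))
```

```text
3.725 [ 0.46701166 -0.0008048   0.40474314] [[-0.086  0.996]
 [ 0.996  0.086]]
[0.4625259  0.06863416 0.38449316] [[ 1.    0.08 -0.  ]
 [ 0.08 -0.96  0.26]
 [ 0.02 -0.25 -0.97]]
```

View pics/w1.png

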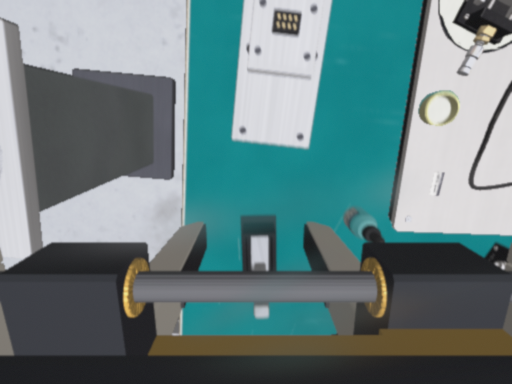

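The wrist view shows the deck's front corners at about (233,139) and (310,148), and the plate's lip running from (248,70) to (312,76). The holder's near end spans u 242–276 at v≈216. The wedge foot is at (260,240) and the handle top at (262,312), behind the gripper bar.

Run:
```python
from h import *
P=lambda n,u,v,z,f='w1':print(n,onz(f,u,v,z).round(4))
P('deckL',232.5,139,.01);P('deckR',310,148.5,.01)
P('lipL',248,72,.02);P('lipR',311,77,.02)
print('deck two-view',two(('w1',232.5,139),('top0',195+373/4-.4,165+228/4-.4)),two(('w1',310,148.5),('top0',195+373/4-.4,165+59/4-.4)))
P('handle top',262,312,.119);print(two(('w1',262,312),('top0',375.6,188.1)))
im=cv2.imread('pics/w1.png');g=im.astype(int)
m=np.zeros(g.shape[:2],np.uint8);m[228:268,235:285]=(g.min(2)[228:268,235:285]>130)
for v in range(230,268,6):
    x=np.flatnonzero(m[v]); print(v,x.min() if len(x) else 0,x.max() if len(x) else 0)
m[:]=0;m[303:330,240:290]=(g.min(2)[303:330,240:290]>120)
x=np.argwhere(m);print(x.min(0),x.max(0),x.mean(0))
m[:]=0;m[210:270,230:290]=(g.max(2)[210:270,230:290]<75)
for v in range(212,260,8):
    x=np.flatnonzero(m[v]); print('h',v,x.min() if len(x) else 0,x.max() if len(x) else 0)
```

```text
deckL [0.4366 0.0398 0.01  ]
deckR [0.537  0.0362 0.01  ]
lipL [0.4503 0.1196 0.02  ]
lipR [0.5249 0.1204 0.02  ]
deck two-view (array([ 0.43518352,  0.03889185, -0.01067766]), np.float64(0.0013759722402858093)) (array([ 0.5561971 ,  0.02837362, -0.08635266]), np.float64(0.0009497987611038794))
handle top [ 0.4874 -0.1308  0.119 ]
(array([ 0.48640633, -0.13228626,  0.11611605]), np.float64(0.0027214893487569193))
230 0 0
236 252 267
242 251 268
248 251 268
254 251 268
260 251 268
266 252 268
[305 254] [317 268] [311.1043956  261.20879121]
h 212 0 0
h 220 0 0
h 228 243 274
h 236 242 275
h 244 242 275
h 252 243 275
```

Run:
```python
from h import *
a=onz('w1',259.5,234,.007);h=onz('w1',261.2,311.1,.119)
print(a,h,np.degrees(np.arctan2(*(a-h)[[1,0]])),np.linalg.norm((a-h)[:2]))
for u in((242.5,275)):print(onz('w1',u,216,.045))
```

```text
[ 0.48279031 -0.08851314  0.007     ] [ 0.48647223 -0.1297387   0.119     ] 95.10362467083326 0.041389658801491265
[ 0.45754732 -0.05055404  0.045     ]
[ 0.4978048  -0.04712031  0.045     ]
```

Emit:
step_arm(
  rows=[
    {"tx":-1,"ty":0.06,"tz":0,"ax":0,"ay":0,"az":0,"jaw":60},
    {"tx":-1,"ty":0.06,"tz":0,"ax":0,"ay":0,"az":0,"jaw":60},
    {"tx":-1,"ty":0.06,"tz":0,"ax":0,"ay":0,"az":0,"jaw":60},
    {"tx":-1,"ty":0.06,"tz":0,"ax":0,"ay":0,"az":0,"jaw":60},
    {"tx":-0.8,"ty":0.06,"tz":0,"ax":0,"ay":0,"az":0,"jaw":60},
    {"tx":0,"ty":0,"tz":0.8,"ax":0,"ay":0,"az":0,"jaw":60},
    {"tx":0,"ty":0,"tz":0.8,"ax":0,"ay":0,"az":0,"jaw":60},
    {"tx":0,"ty":0,"tz":0,"ax":0,"ay":0,"az":0,"jaw":60},
  ],
)

```text
t: 4.78
eef_pos: [0.4836, -0.1187, 0.3638]
eef_rot: [0.677, 0.736, -0.001, -0.001]
wrist_force: [-0.5, -0.4, 0.8]
grip_width: 0.0599
gripper_force: 0.0
```

Run:
```python
from h import *
s=r.state();print(s['t'],s['eef_pos'],R.from_quat(s['eef_rot']).as_matrix().round(3)[:2,:2])
w=grab('wrist','w2');t=grab('side','side2')
c=np.zeros((384,812,3),np.uint8);c[:,:512]=w;c[:,512:]=t[0:384,150:450];cv2.imwrite('pics/c2.png',cv2.resize(c[:,:,::-1],(800,378)))
```

```text
4.775 [ 0.48362345 -0.1186553   0.36377901] [[-0.084  0.996]
 [ 0.996  0.084]]
```

View pics/c2.png

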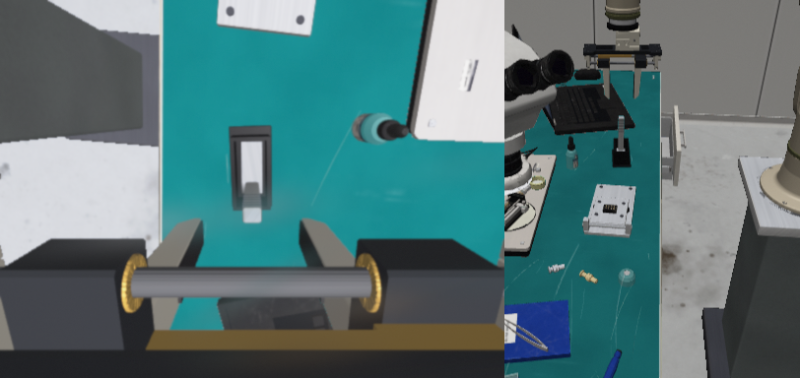

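The wrist view shows the holder at u 232–275, v 128–212, with the handle top near (256,208). The fingers are still about 80 mm short of it in the image, so I'll triangulate before lowering.

Run:
```python
from h import *
g=cv2.imread('pics/w2.png').astype(int)
m=np.zeros(g.shape[:2],np.uint8);m[190:232,235:280]=(g.min(2)[190:232,235:280]>150)
for q in cv2.findContours(m,0,2)[0]:
    if cv2.contourArea(q)>30: print(cv2.boundingRect(q),cv2.minAreaRect(q))
u,v=256.5,211
print(onz('w2',u,v,.119),two(('w2',u,v),('top0',375.6,188.1)),two(('w2',u,v),('side0',268.4,118.6)),two(('w2',u,v),('w1',261.2,311.1)))
E=np.load('pics/w2.npz')['E'];print(-E[:3,:3].T@E[:3,3],E[:3,:3].round(2).tolist())
s=r.state();p=s['eef_pos'];M=R.from_quat(s['eef_rot']).as_matrix()
print([proj('w2',np.array(p)+M@[0,k,.186]) for k in(-.03,0,.03)], proj('w2',np.array([.486,-.131,.119])))
```

```text
(247, 211, 18, 15) ((255.5, 218.0), (14.0, 17.0), 90.0)
[ 0.48629831 -0.12266175  0.119     ] (array([ 0.48672616, -0.13062074,  0.10718149]), np.float64(0.0077785250824172715)) (array([ 0.48577741, -0.12170918,  0.12199165]), np.float64(0.000855111588957573)) (array([ 0.4853772 , -0.11729834,  0.13556905]), np.float64(0.0008077633071563978))
[ 0.47923142 -0.04917574  0.34359804] [[1.0, 0.08, -0.0], [0.08, -0.96, 0.25], [0.02, -0.25, -0.97]]
[(np.float64(204.96886689358732), np.float64(235.25689897339063)), (np.float64(253.8487077499653), np.float64(235.3252842348433)), (np.float64(302.7679999833654), np.float64(235.39372469068059))] (np.float64(255.28571429678232), np.float64(220.54701276397384))
```

Emit:
step_arm(
  rows=[
    {"tx":-0.46,"ty":0.04,"tz":0.6,"ax":0,"ay":0,"az":0,"jaw":60},
    {"tx":0,"ty":0,"tz":1,"ax":0,"ay":0,"az":0,"jaw":60},
    {"tx":0,"ty":0,"tz":1,"ax":0,"ay":0,"az":0,"jaw":60},
    {"tx":0,"ty":0,"tz":1,"ax":0,"ay":0,"az":0,"jaw":45},
    {"tx":0,"ty":0,"tz":0.8,"ax":0,"ay":0,"az":0,"jaw":35},
    {"tx":0,"ty":0,"tz":0.4,"ax":0,"ay":0,"az":0,"jaw":25},
    {"tx":0,"ty":0,"tz":0,"ax":0,"ay":0,"az":0,"jaw":5},
    {"tx":0,"ty":0,"tz":0,"ax":0,"ay":0,"az":0,"jaw":5},
    {"tx":0,"ty":0,"tz":0,"ax":0,"ay":0,"az":0,"jaw":5},
  ],
)

```text
t: 6.0
eef_pos: [0.4863, -0.13, 0.2453]
eef_rot: [0.678, 0.735, 0.0, 0.0]
wrist_force: [-0.9, -0.0, -1.7]
grip_width: 0.016
gripper_force: 30.0
```

Emit:
step_arm(
  rows=[
    {"tx":0,"ty":0,"tz":-0.6,"ax":0,"ay":0,"az":0,"jaw":5},
    {"tx":0,"ty":0,"tz":-1,"ax":0,"ay":0,"az":0,"jaw":5},
    {"tx":0,"ty":0,"tz":-1,"ax":0,"ay":0,"az":0,"jaw":5},
    {"tx":0,"ty":0,"tz":-0.4,"ax":0,"ay":0,"az":0,"jaw":5},
    {"tx":0,"ty":0,"tz":0,"ax":0,"ay":0,"az":0,"jaw":5},
    {"tx":0.4,"ty":0,"tz":0,"ax":0,"ay":0,"az":0.06,"jaw":5},
    {"tx":0.8,"ty":0,"tz":0,"ax":0,"ay":0,"az":0.055,"jaw":5},
    {"tx":1,"ty":0,"tz":0,"ax":0,"ay":0,"az":0,"jaw":5},
    {"tx":1,"ty":0,"tz":0,"ax":0,"ay":0,"az":0,"jaw":5},
    {"tx":1,"ty":-0.1,"tz":0,"ax":0,"ay":0,"az":0,"jaw":5},
    {"tx":1,"ty":-0.1,"tz":0,"ax":0,"ay":0,"az":0,"jaw":5},
    {"tx":1,"ty":-0.1,"tz":0,"ax":0,"ay":0,"az":0,"jaw":5},
    {"tx":0.8,"ty":0,"tz":0.5,"ax":0,"ay":0,"az":0,"jaw":5},
    {"tx":0.3,"ty":0,"tz":0.5,"ax":0,"ay":0,"az":0,"jaw":5},
    {"tx":0,"ty":0,"tz":0,"ax":0,"ay":0,"az":0,"jaw":5},
  ],
)

```text
t: 7.88
eef_pos: [0.4833, 0.0526, 0.2932]
eef_rot: [0.721, 0.693, -0.001, -0.001]
wrist_force: [0.8, -0.6, -1.9]
grip_width: 0.0161
gripper_force: 30.0
```

Run:
```python
from h import *
s=r.state();print(s['t'],s['eef_pos'],R.from_quat(s['eef_rot']).as_matrix().round(3)[:2,:2],s['wrist_force'])
w=grab('wrist','w3');t=grab('side','side3');t2=grab('top','top3')
c=np.zeros((600,800,3),np.uint8);c[:288,:384]=cv2.resize(w,(384,288));c[:300,390:790]=cv2.resize(t[160:260,200:333],(400,300));c[300:580,:400]=cv2.resize(t2[165:235,195:295],(400,280));c[310:590,405:795]=cv2.resize(w[60:200,200:395],(390,280));cv2.imwrite('pics/c3.png',c[:,:,::-1])
```

```text
7.875 [0.48328117 0.05258649 0.29322262] [[ 0.039  0.999]
 [ 0.999 -0.039]] [ 0.7829412  -0.58522596 -1.94299338]
```

View pics/c3.png

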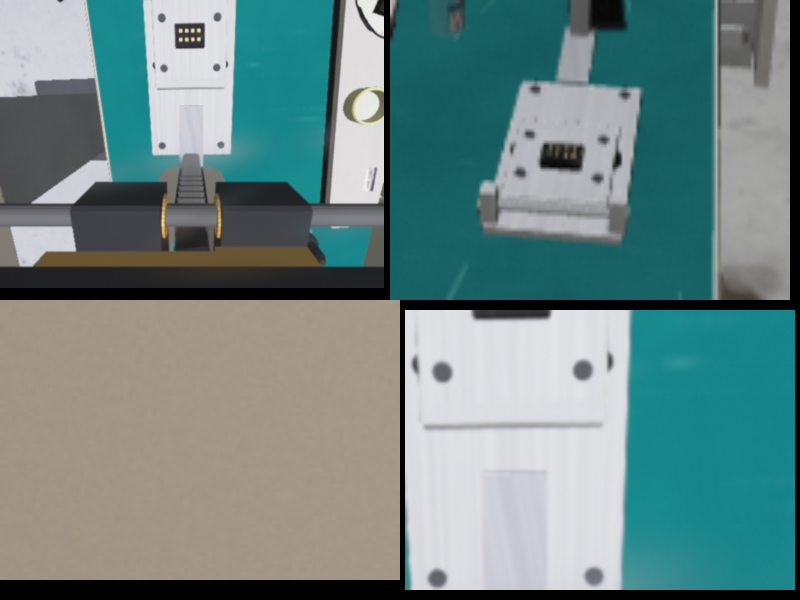

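The wrist crop shows the wedge's thin end at v≈140, u 239–271, pointing squarely at the plate, whose lip is at v≈117.5, u 209–300. The top camera is blocked by the arm.

Run:
```python
from h import *
z=.2932-.2413+.003
for u in(239,271):print('tip',onz('w3',u,140,z).round(4))
for u,v in((209.5,117),(300.5,116.5)):print('lip',onz('w3',u,v,.02).round(4),'deckscrew',)
for u,v in((216,193.5),(294.5,193)):print('screw',onz('w3',u,v,.01).round(4))
```

```text
tip [0.4747 0.1063 0.0549]
tip [0.4985 0.1054 0.0549]
lip [0.4487 0.124  0.02  ] deckscrew
lip [0.5258 0.1213 0.02  ] deckscrew
screw [0.4477 0.0542 0.01  ]
screw [0.5217 0.0518 0.01  ]
```

Emit:
step_arm(
  rows=[
    {"tx":0,"ty":0,"tz":0.6,"ax":0,"ay":0,"az":0,"jaw":5},
    {"tx":0,"ty":0,"tz":0.7,"ax":0,"ay":0,"az":0,"jaw":5},
    {"tx":0,"ty":0,"tz":0.2,"ax":0,"ay":0,"az":0,"jaw":5},
    {"tx":0,"ty":0,"tz":0,"ax":0,"ay":0,"az":0,"jaw":5},
    {"tx":0,"ty":0,"tz":0,"ax":0,"ay":0,"az":0,"jaw":5},
  ],
)

```text
t: 8.65
eef_pos: [0.4837, 0.0524, 0.2575]
eef_rot: [0.721, 0.693, 0.0, 0.0]
wrist_force: [-0.6, -1.4, -1.3]
grip_width: 0.0156
gripper_force: 30.0
```

Emit:
step_arm(
  rows=[
    {"tx":0,"ty":0,"tz":0.1,"ax":0,"ay":0,"az":0,"jaw":5},
    {"tx":0,"ty":0,"tz":0.08,"ax":0,"ay":0,"az":0,"jaw":5},
    {"tx":0,"ty":0,"tz":0,"ax":0,"ay":0,"az":0,"jaw":5},
    {"tx":0,"ty":0,"tz":0,"ax":0,"ay":0,"az":0,"jaw":5},
  ],
)

```text
t: 9.15
eef_pos: [0.4835, 0.0526, 0.2528]
eef_rot: [0.721, 0.693, 0.0, 0.0]
wrist_force: [0.4, 0.1, -1.2]
grip_width: 0.0154
gripper_force: 30.0
```

Emit:
step_arm(
  rows=[
    {"tx":0,"ty":0,"tz":0.06,"ax":0,"ay":0,"az":0,"jaw":5},
    {"tx":0,"ty":0,"tz":0,"ax":0,"ay":0,"az":0,"jaw":5},
    {"tx":0,"ty":0,"tz":0,"ax":0,"ay":0,"az":0,"jaw":5},
  ],
)

```text
t: 9.52
eef_pos: [0.4835, 0.0526, 0.2512]
eef_rot: [0.721, 0.693, -0.0, -0.0]
wrist_force: [0.1, -0.2, -1.6]
grip_width: 0.0159
gripper_force: 30.0
```

Emit:
step_arm(
  rows=[
    {"tx":0,"ty":0,"tz":0.04,"ax":0,"ay":0,"az":0,"jaw":5},
    {"tx":0,"ty":0,"tz":0,"ax":0,"ay":0,"az":0,"jaw":5},
    {"tx":0,"ty":0,"tz":0,"ax":0,"ay":0,"az":0,"jaw":5},
  ],
)

```text
t: 9.9
eef_pos: [0.4834, 0.0525, 0.2511]
eef_rot: [0.721, 0.693, 0.0, -0.0]
wrist_force: [-2.6, -0.3, 13.4]
grip_width: 0.0158
gripper_force: 30.0
```

Emit:
step_arm(
  rows=[
    {"tx":0.1,"ty":0,"tz":-0.02,"ax":0,"ay":0,"az":0,"jaw":5},
    {"tx":0.25,"ty":0,"tz":0,"ax":0,"ay":0,"az":0,"jaw":5},
    {"tx":0.25,"ty":0,"tz":0,"ax":0,"ay":0,"az":0,"jaw":5},
    {"tx":0.25,"ty":0,"tz":0,"ax":0,"ay":0,"az":0,"jaw":5},
    {"tx":0.15,"ty":0,"tz":0,"ax":0,"ay":0,"az":0,"jaw":5},
    {"tx":0,"ty":0,"tz":0,"ax":0,"ay":0,"az":0,"jaw":5},
    {"tx":0,"ty":0,"tz":0,"ax":0,"ay":0,"az":0,"jaw":5},
  ],
)

```text
t: 10.78
eef_pos: [0.4849, 0.0778, 0.2511]
eef_rot: [0.721, 0.693, 0.001, 0.0]
wrist_force: [0.6, -1.0, 7.3]
grip_width: 0.016
gripper_force: 30.0
```

Run:
```python
from h import *
s=r.state();print(s['t'],s['eef_pos'],s['wrist_force'])
w=grab('wrist','w4');t=grab('side','side4')
c=np.zeros((400,800,3),np.uint8);c[:400,:400]=cv2.resize(w[60:200,190:330],(400,400));c[:400,405:795]=cv2.resize(t[150:250,220:317],(390,400));cv2.imwrite('pics/c4.png',c[:,:,::-1])
```

```text
10.775 [0.48494551 0.07781805 0.25110553] [ 0.61174665 -1.02196452  7.27381307]
```

View pics/c4.png

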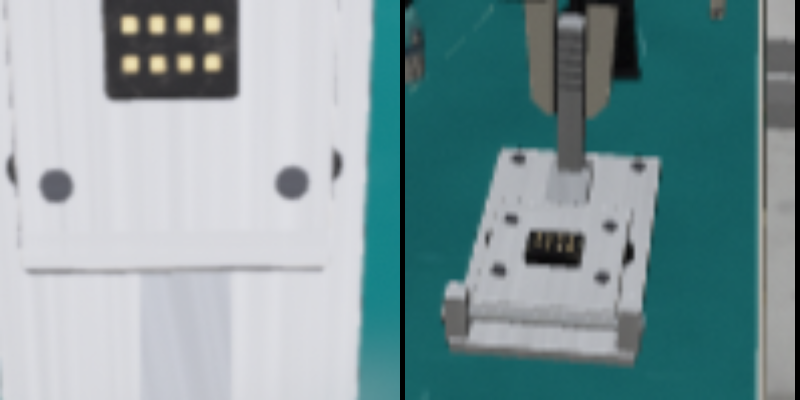

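The wrist crop shows the wedge entering squarely, about 2–3 mm off the plate's middle. The plate is still at rest, with its lip at crop v≈268. I'll push on in two stages.

Emit:
step_arm(
  rows=[
    {"tx":0.15,"ty":0,"tz":0,"ax":0,"ay":0,"az":0,"jaw":5},
    {"tx":0.2,"ty":0,"tz":0,"ax":0,"ay":0,"az":0,"jaw":5},
    {"tx":0.15,"ty":0,"tz":0,"ax":0,"ay":0,"az":0,"jaw":5},
    {"tx":0.1,"ty":0,"tz":0,"ax":0,"ay":0,"az":0,"jaw":5},
    {"tx":0,"ty":0,"tz":0,"ax":0,"ay":0,"az":0,"jaw":5},
    {"tx":0,"ty":0,"tz":0,"ax":0,"ay":0,"az":0,"jaw":5},
  ],
)

```text
t: 11.62
eef_pos: [0.4855, 0.0918, 0.2511]
eef_rot: [0.721, 0.693, 0.0, 0.001]
wrist_force: [-0.4, -4.9, 7.3]
grip_width: 0.0158
gripper_force: 30.0
```

Run:
```python
from h import *
s=r.state();print(s['t'],s['eef_pos'],s['wrist_force'],s['eef_rot'])
w=grab('wrist','w5');t=grab('side','side5')
def sh(a,b,box):
    x0,y0,x1,y1=box;f=lambda n:cv2.cvtColor(cv2.imread(f'pics/{n}.png')[y0:y1,x0:x1],6).astype(np.float32)
    return cv2.phaseCorrelate(f(a),f(b),cv2.createHanningWindow((x1-x0,y1-y0),cv2.CV_32F))
for n in('side4','side5'): print(n,sh('side0',n,(243,203,276,224)),'fixed',sh('side0',n,(228,225,285,242)))
# expected shift per mm: chip about 60 mm ahead of hinge
o=np.array([.487,.15,.03]);print(np.subtract(proj('side0',o+[0,0,.004*.65]),proj('side0',o)))
c=np.zeros((400,800,3),np.uint8);c[:400,:400]=cv2.resize(w[60:200,190:330],(400,400));c[:400,405:795]=cv2.resize(t[150:250,220:317],(390,400));cv2.imwrite('pics/c5.png',c[:,:,::-1])
```

```text
11.625 [0.48547141 0.0918405  0.25111537] [-0.39635979 -4.93272299  7.34331992] [7.21391233e-01 6.92527183e-01 2.44618605e-04 8.54404062e-04]
side4 ((-0.013793698008008448, -0.007386654289815553), 0.9967262324083734) fixed ((-0.0634373994452595, -0.04236614312484832), 1.0145248280631172)
side5 ((-0.18738128005261956, -0.09822800866549208), 0.9576047719628723) fixed ((-0.04912278495325495, 0.0974672160280079), 1.003610783594626)
[ 7.43664896e-04 -9.37115363e-01]
```

View pics/c5.png

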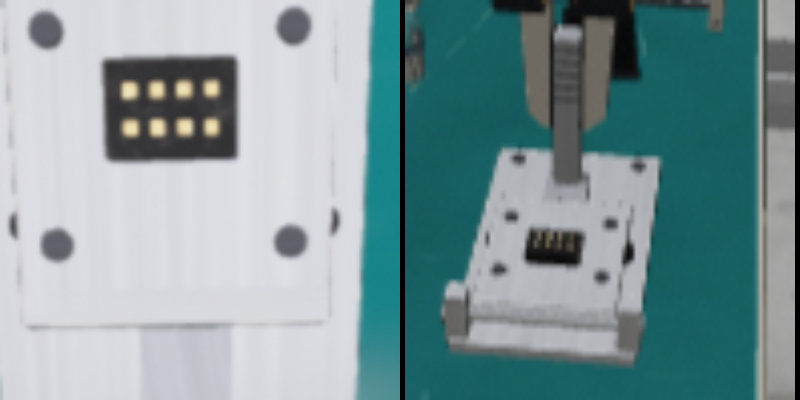

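The lip is now at crop v≈324, the wedge is still square, and push force has appeared (Fy −5 N), but the side view shows little lift so far. I'll quantify it.

```bash
cat >> h.py <<'E'
def sh(a,b,box):
    x0,y0,x1,y1=box;f=lambda n:cv2.resize(cv2.cvtColor(cv2.imread(f'pics/{n}.png')[y0:y1,x0:x1],6),None,fx=4,fy=4,interpolation=2).astype(np.float32)
    A,B=f(a),f(b);return np.array(cv2.phaseCorrelate(A,B,cv2.createHanningWindow(A.shape[::-1],cv2.CV_32F))[0])/4
def lifts(n):
    print(n,'chip',sh('side0',n,(247,204,273,218)),'scrL',sh('side0',n,(241,199,252,209)),'scrR',sh('side0',n,(265,201,276,211)),'rearscrews',sh('side0',n,(237,212,250,222)),'fixed',sh('side0',n,(228,225,285,242)))
E
python3 - <<'E'
from h import *
for n in('side3','side4','side5'):lifts(n)
for f,v in(('w3',117),('w4',60+268*.35),('w5',60+324*.35)):
    im=cv2.cvtColor(cv2.imread(f'pics/{f}.png'),6).astype(float)
    v0=int(v); p=[im[v0-6:v0+7,u:u+15].mean(1) for u in(212,275)]
    e=[v0-6+q.argmin() for q in p]; print(f,v,e,[q.round().astype(int).tolist() for q in p][1],onz(f,260,np.mean(e),.02))
o=np.array([.487,.13,.025]);print(np.subtract(proj('side0',o+[0,0,.004*.9]),proj('side0',o)))
E
```

```text
side3 chip [-0.01637837 -0.01665987] scrL [0.127661   0.00981427] scrR [0.08962178 0.00170393] rearscrews [0.02381163 0.00428025] fixed [ 0.01260084 -0.00184565]
side4 chip [-0.01901886  0.011859  ] scrL [0.11821456 0.01443644] scrR [ 0.12107393 -0.00534237] rearscrews [ 0.03215941 -0.02933227] fixed [0.01289036 0.00216325]
side5 chip [0.01392802 0.00064039] scrL [0.14080956 0.02607287] scrR [0.12701001 0.05509298] rearscrews [-0.03682157 -0.00682788] fixed [ 0.02563471 -0.0169413 ]
w3 117 [np.int64(118), np.int64(117)] [222, 222, 221, 220, 213, 188, 170, 175, 209, 221, 223, 223, 223] [0.49146402 0.1218389  0.02      ]
w4 153.8 [np.int64(155), np.int64(154)] [218, 218, 217, 217, 216, 205, 170, 169, 204, 218, 220, 220, 220] [0.492485   0.12128832 0.02      ]
w5 173.39999999999998 [np.int64(174), np.int64(173)] [218, 218, 218, 218, 218, 214, 200, 211, 219, 220, 220, 219, 220] [0.49260046 0.12099447 0.02      ]
[ 0.0026917  -1.28026099]
```

```bash
cat >> h.py <<'E'
def cents(n):
    g=255-cv2.cvtColor(cv2.imread(f'pics/{n}.png'),6).astype(float);o=[]
    for x0,y0,x1,y1 in((242,199,252,209),(266,201,276,211),(239,212,249,222),(265,214,275,224),(248,204,272,218)):
        p=np.clip(g[y0:y1,x0:x1]-80,0,None);o.append((p*np.mgrid[y0:y1,x0:x1][0]).sum()/p.sum())
    print(n,np.round(o,2))
E
python3 - <<'E'
from h import *
for n in('side0','side3','side4','side5'):cents(n)
c=[cv2.resize(cv2.imread(f'pics/{n}.png')[165:225,230:290],(390,390),interpolation=0) for n in('side4','side5')]
cv2.imwrite('pics/d5.png',np.hstack(c))
E
```

```text
side0 [204.97 206.84 217.1  218.4  211.83]
side3 [204.76 206.73 217.1  218.46 211.79]
side4 [204.76 206.73 217.1  218.46 211.79]
side5 [204.61 206.17 216.89 218.29 211.48]
```

View pics/d5.png

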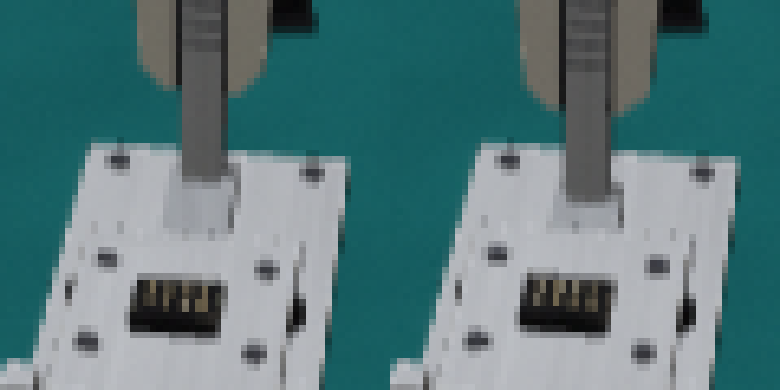

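The pair shows that the front screws and chip have risen 0.2–0.5 px. That is roughly 1.3 mm of lift, so about 9 mm more push is needed.

Emit:
step_arm(
  rows=[
    {"tx":0.1,"ty":0,"tz":0,"ax":0,"ay":0,"az":0,"jaw":5},
    {"tx":0.12,"ty":0,"tz":0,"ax":0,"ay":0,"az":0,"jaw":5},
    {"tx":0.12,"ty":0,"tz":0,"ax":0,"ay":0,"az":0,"jaw":5},
    {"tx":0,"ty":0,"tz":0,"ax":0,"ay":0,"az":0,"jaw":5},
    {"tx":0,"ty":0,"tz":0,"ax":0,"ay":0,"az":0,"jaw":5},
  ],
)

```text
t: 12.35
eef_pos: [0.4858, 0.1003, 0.2511]
eef_rot: [0.721, 0.693, 0.0, 0.001]
wrist_force: [0.1, -5.8, 7.9]
grip_width: 0.0161
gripper_force: 30.0
```

Run:
```python
from h import *
s=r.state();print(s['t'],s['eef_pos'],s['wrist_force'],s['eef_rot'])
grab('wrist','w6');grab('side','side6')
for n in('side3','side5','side6'):cents(n)
for y,k in((.13,.93),(.15,.7),(.185,.36)):
    o=np.array([.487,y,.026]);print(y,np.subtract(proj('side0',o+[0,0,.004*k]),proj('side0',o)))
g=255-cv2.cvtColor(cv2.imread('pics/side0.png'),6).astype(float)
for u,v in((246.5,204.5),(270.5,206.5),(243.5,217),(269,218.5),(260,211.8)):print(onz('side0',u,v,.028).round(3))
```

```text
12.35 [0.48581337 0.10034892 0.25111788] [ 0.14634453 -5.80719886  7.85866829] [7.21382439e-01 6.92536382e-01 2.47252914e-04 8.21482806e-04]
side3 [204.76 206.73 217.1  218.46 211.79]
side5 [204.61 206.17 216.89 218.29 211.48]
side6 [204.34 205.68 216.62 218.1  211.12]
0.13 [ 0.00278474 -1.32451365]
0.15 [ 7.97304926e-04 -1.00470884e+00]
0.185 [-0.00086962 -0.52373243]
[0.514 0.14  0.028]
[0.459 0.142 0.028]
[0.515 0.187 0.028]
[0.459 0.187 0.028]
[0.481 0.165 0.028]
```

Run:
```python
from h import *
f=lambda n:cv2.GaussianBlur(cv2.cvtColor(cv2.imread(f'pics/{n}.png'),6),(0,0),.8).astype(np.float32)
mask=np.zeros((384,512),np.uint8)
cv2.fillPoly(mask,[np.array([[242,202],[275,204],[273,222],[238,220]])],1)
for n in('side0','side4','side5','side6'):
    W=np.eye(2,3,dtype=np.float32)
    cc,W=cv2.findTransformECC(f('side3'),f(n),W,cv2.MOTION_AFFINE,(3,300,1e-7),mask,1)
    d=[(W@[u,v,1]-[u,v])[1] for u,v in((258.5,205.5),(260,211.8),(256,217.8))]
    W=np.eye(2,3,dtype=np.float32);_,W=cv2.findTransformECC(f('side3'),f(n),W,0,(3,300,1e-7),mask,1)
    print(n,round(cc,4),'lift mm',np.round(np.array(d)/-np.array([.297,.21,.13]),2),'transl',W[1,2]/-.21)
```

```text
side0 0.998 lift mm [-0.96 -0.34  1.21] transl -0.01146286
side4 0.9999 lift mm [-0.02  0.    0.04] transl 0.00069210725
side5 0.9952 lift mm [1.6  1.81 2.11] transl 1.7854608
side6 0.9954 lift mm [3.23 3.46 3.74] transl 2.6596315
```

```bash
python3 -c "
from station import r
print(r.hand_in())"
```

```text
the job is handed in; nothing more can be done
None
```

I handed the job in with the wedge still gripped, flat and square under the middle of the plate's front edge. The edge is lifted about 3.5 mm by my camera estimate (roughly 2.7 to 4.8 mm across methods), and the judge returned no verdict.

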